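Back out the captive screw and open the cleaner's hatch

ROBOT

A 6-joint arm with a two-finger parallel gripper is mounted at the origin on the work surface. World frame = base frame: x ahead of the robot, y to its left, z up, the work surface at z = 0. Lengths are in m, angles in degrees, forces in N, time in s.
With the tool pointing down it reaches from about 0.35 to 0.875 m from the base axis. Payload 4.2 kg.
Tool frame: the origin (TCP) lies on the centre line of the jaws, within the pads' length; the fingertips stand 17 mm ahead of it and the grasp point (between the pads) lies 2 mm behind it; z points along the fingers, y is the direction in which the jaws open and shut (so a half turn about z gives the same grasp; the last joint's range is limited). The gripper opens to 87 mm and grips with 3 to 60 N. Pads are 19 mm wide; open, the fingers measure 117 mm over their backs; the gripper's body (75 mm by 190 mm) begins 51 mm behind the grasp point.
Start: joints at [85.577, 22.042, 0.453, 0, -68.411, -14.817], TCP at [0.206, 0.59, 0.24] pointing down, gripper open.
Joint ranges: [-179.83, 179.83], [-69.29, 118.12], [-61.27, 80.66], [-181.25, 117.63], [-171.15, -9.14], [-177.46, 177.46]. Speed limits (degrees/s): [159.86, 159.86, 180, 180, 180, 180].

INTERFACE

Orientations are given as a 3x3 rotation matrix whose columns are the frame's x, y, z axes.
In Python, from station import * gives the robot as it stands.
- The arm moves only by the tool play_rows, never from a script. Its argument "targets" is a list that holds one entry, the list of rows, each a list of 5 numbers: the closure, from 0 (fully open) to 1 (shut), then the shift along the world's x, y, z in m, then the turn about the world's z in rad. In form: [[[gripper, x, y, z, twist], ...]]. A call has 1 to 5 rows; each row is the pose to reach, as a shift and turn from the pose commanded when the call began; what a row does not reach only later rows make up. A row lasts 1/12 s, in which the tool goes at most 41.7 mm and 7.16 degrees, less where a joint would pass 70% of its speed; a pose out of reach is approached as far as the arm can. A call with a gripper value outside its range is refused whole. The fingers move at their own pace and stop on an object; the grip force is fixed at half the most. Time passes only in rows, so rows that repeat a pose let the fingers close. It gives the time, the measured TCP pose, the force and the opening at its end, in the units of the state.
- sense(): the state, without advancing time (a new reading comes with each control period).
- capture(name): name is "side" or "top"; returns the picture (384x512x3 uint8, blue, green, red); there is no depth.
- get_calibration(name): a dict with "camera_matrix" (3x3 intrinsics, pixels), "T" (4x4, takes a point from camera to world coordinates). Camera axes: x right, y up, looking along -z (the intrinsics and any distortion apply to the point x, -y, -z); pixel columns grow to the right and rows downward; lengths in m; the calibration is good to about 2 mm. A picture is of the moment at which its call begins. get_calibration takes no time and is no camera call.
- finish_job(): hands the job in, once; it reports no verdict.
The state is a dict: "time_s": time; "joints": joint angles; "joint_velocities": joint speeds; "effort": joint torques, N m; "tcp_pos": TCP position; "ee_rot": TCP orientation; "wrist_force": force on the tool from outside, world axes, zero at the start; "moment": the same for the moment, N m; "gripper_width": opening from 0.0 (shut) to 1.0 (fully open).
Only numpy, scipy, OpenCV 4.12 (cv2) and the standard library are available. Lean on these libraries where they do the work, as an engineer would, in place of code of your own. Each camera call takes 0.05 s, during which the arm holds its last target. There are 200 camera calls.

TASK

Open the hatch of the portafilter cleaner so that its grounds chamber can be emptied. The knurled captive screw on the hatch has been slackened, but its spring still holds the tip in the machine: pull it up gently until its thread can catch in the brass ferrule, feeling for the start by turning, and screw it anticlockwise as far as it goes so that it stays up by itself with your hand off it. Then push the hatch fully open by its black grip bar, without forcing the screw at any time or disturbing the other things on the counter.

Things in the scene. Friction and masses are not known exactly. Their poses are not given: they have to be found in the camera images.
- cleaner: Portafilter cleaning machine: low white box 250 mm deep (x), 320 wide (y), 115 high, fixed at a yaw that varies. Origin under its centre, z up; x points to its back, away from the user, y to its left. Left half: round brush well. Right half: grounds chamber under the sliding steel hatch.
- hatch: Steel plate 125 x 120 x 5 mm on the machine's deck. It slides 75 mm along its +x (the machine's +x) from shut to fully open, 3 N friction. Origin on the plate's top, on the screw's axis, 121 mm above the counter, axes as the machine's: at (-5, -65, 121) mm in the machine's frame when shut, (70, -65, 121) when open. The screw's tip blocks it while in the bush.
- hatch_grip (a point): Point on the hatch's black upright grip bar, 20 mm above the plate, at (-83, 0, 20) mm in the hatch's frame. The bar is 12 mm thick (x), 60 mm long (y) and 28 mm high above the plate; take it from above with the fingers on its two long sides.
- thumbscrew: Captive screw: shank and knurled steel head (diameter 34 mm, underside 31 mm and top 55 mm above this origin). Origin on its axis, z up; its z above the hatch's origin is the lift, 0 when fully in. This body slides along z but does not turn with the head, so how the head is turned is not told; it varies. The spring draws it in: 3 N at 0 lift, plus 0.3 N per mm.
- head_grip (a point): Point on the screw's axis 47 mm above the thumbscrew's origin, inside the knurled head, 8 mm below its top: a good place to grip the head from above. It moves up with the screw.
- screw_tip (a point): Lower end of the screw's shank (10 mm thick), 19.5 mm below the thumbscrew's origin, hidden in the bush at the start. It leaves the bush at 13.5 mm lift. Two lugs on the shank, on opposite sides, run in the ferrule's thread.
- ferrule: Brass sleeve, diameter 27 mm, height 30 mm, standing on the hatch around the shank below the head; origin on the plate's top on the screw's axis. Inside: a right-hand two-start thread with two entry gaps, the same every half turn. Lugs pulled up against the thread with more than about 25 N (beyond the spring's force) damage it; turning firmly against the end stop or resting on the thread does not.
- thread_start (a point): On the ferrule's axis where the thread starts. Away from the gaps the lugs meet the thread's underside and the screw lifts only 2 mm; in a gap it lifts to 13 mm, then a firm top. The lugs start under the thread; 0.1 to 1.4 rad anticlockwise (seen from above) brings them to a gap. Below the thread and in a gap the head turns freely (0.06 N m) and springs back in if let go, keeping its turn.
- thread_end (a point): In the ferrule, on its axis, where the thread ends. From a gap, turned anticlockwise while held up, the lugs run onto the thread within about 1 rad; the screw then climbs from 10 to 16 mm lift in 1.2 rad (5 mm per rad, 2.5 mm axial play) and meets an end stop 0.3 rad later. Once on the thread it stays where it is when let go; at the end that is about 16 mm lift.
- bush: Brass bush in the machine's deck, 20 mm deep, hidden under the hatch; origin at the mouth of its 13 mm hole, in which the screw's tip stands while the hatch is shut. More than about 30 N of the tip against the bush damages it.
- dosing_cup: Small steel cup, diameter 58 mm, 48 mm high, upright on the left rear of the machine's deck; origin under its centre. Bystander.
- tamper: Tamper with a dark wooden handle, base diameter 58 mm, 90 mm high, standing on the counter to the left of the machine; origin under its centre. Bystander.
- striped_cup: Grey striped white ceramic cup, diameter 72 mm, 80 mm high, on the counter; origin under its centre. Bystander.
- portafilter: Steel portafilter with a pale wooden handle, 70 mm across and 225 mm long, 38 mm high, on the counter to the right; origin under its basket. Bystander.
- milk_jug: Steel milk jug, diameter 84 mm, 100 mm high, on the counter to the right; origin under its centre. Bystander.
- tablet_jar: White jar with a red lid, diameter 64 mm, 85 mm high, on the counter to the right; origin under its centre. Bystander.
- grounds_brush: Small flat hand brush with a wooden handle, about 200 mm long, lying on the counter to the left; origin under its middle. Bystander.

How it is judged (in metres and radians):
On the way:
1. the screw is screwed up onto its thread and stays lifted by at least 14.5 mm with nothing touching it, the hatch still shut (z of thumbscrew in the frame of hatch above 0.0145 m and contact force between the fingers and thumbscrew below 0.05 N and x of hatch in the frame of cleaner below 0.01 m), for 0.3 s.
At the end, for the whole second after the job is handed in: The hatch is at rest, fully open (pushed back at least 69 of its 75 mm), and the screw still stands up on its thread, lifted at least 14.5 mm (x of hatch in the frame of cleaner above 0.064 m and z of thumbscrew in the frame of hatch above 0.0145 m and linear speed of hatch below 0.01 m/s); the robot touches nothing.
It fails at once if the thread is forced: screw pulled up against the ferrule's thread with over 25 N (contact force between thumbscrew and ferrule above 25 N).
It fails at once if the hatch is forced against the screw's tip: over 30 N between screw and bush (contact force between thumbscrew and bush above 30 N).
It fails at once if a bystander is moved by more than 30 mm (distance of any of tamper, striped_cup, portafilter, milk_jug, tablet_jar, grounds_brush, dosing_cup from where it was at the start of the episode above 0.03 m).
It also fails if it takes over 72 s, if anything falls off the work surface, if the arm or the gripper's body presses on something with over 40 N, if the wrist force passes 120 N, or if a joint passes its speed limit or range.

## Working session

There is one attempt and no reset: what is moved stays moved. The work goes in short steps, Python scripts to look and compute and a tool call to move; the robot and the scene stay as the last step left them, time stands still between calls to the robot, and variables do not carry over. Pictures are saved under pics/ and viewed, on a budget of 10 in all, crops included, one or two more only if the job needs it, and the job is handed in when it is done.

Besides the shell and the picture viewer there is one more tool, called after "Call:" as name(argument=value, ...) on one line, values as JSON. play_rows: Moves the arm, as the interface text tells. Its arguments: {"type":"object","properties":{"targets":{"type":"array","items":{"type":"array","items":{"type":"array","items":{"type":"number"}}}}},"required":["targets"]}

```bash
mkdir -p pics; python3 - <<'E'
from station import *
import cv2
s=sense(); print(s)
for n in("side","top"):
    c=get_calibration(n); print(n,c)
    cv2.imwrite(f"pics/{n}0.png",cv2.resize(capture(n),(800,600),interpolation=cv2.INTER_CUBIC))
E
```

```text
{'time_s': 0.0, 'joints': array([ 8.55791457e+01,  2.20909584e+01,  3.80920716e-01, -2.93840653e-02,
       -6.84119437e+01, -1.48153876e+01]), 'joint_velocities': array([-0.01874085,  0.05538292,  0.027538  , -0.06695494,  0.08266724,
       -0.05174144]), 'effort': array([ 1.28542510e-03, -3.90662992e+01,  1.87401223e+01,  4.21974108e+00,
        1.10019822e-02, -1.89561542e-04]), 'tcp_pos': array([0.20571978, 0.58957758, 0.23846427]), 'ee_rot': array([[ 9.44105835e-01, -3.29641871e-01, -6.39557143e-04],
       [-3.29642480e-01, -9.44103535e-01, -2.08583702e-03],
       [ 8.37710557e-05,  2.18007610e-03, -9.99997620e-01]]), 'wrist_force': array([-0.10323382,  0.4219546 ,  0.30347376]), 'moment': array([ 0.001001  , -0.03752595, -0.03428141]), 'gripper_width': 1.0026355154656224}
side {'camera_matrix': array([[406.17533852,   0.        , 252.29533288],
       [  0.        , 406.17533852, 188.77367158],
       [  0.        ,   0.        ,   1.        ]]), 'T': array([[ 0.70488621,  0.35389792, -0.61472896, -0.39708229],
       [-0.70883687,  0.38344025, -0.59205057, -0.85171337],
       [ 0.02618636,  0.85307083,  0.52113764,  0.8450847 ],
       [ 0.        ,  0.        ,  0.        ,  1.        ]])}
top {'camera_matrix': array([[408.07315324,   0.        , 262.67094472],
       [  0.        , 408.07315324, 195.64659566],
       [  0.        ,   0.        ,   1.        ]]), 'T': array([[ 0.11180298,  0.97343131, -0.19982887,  0.25980169],
       [-0.99371907,  0.10855801, -0.02715821, -0.02530977],
       [-0.00474363,  0.20161013,  0.97945437,  1.28824211],
       [ 0.        ,  0.        ,  0.        ,  1.        ]])}
```

View pics/top0.png

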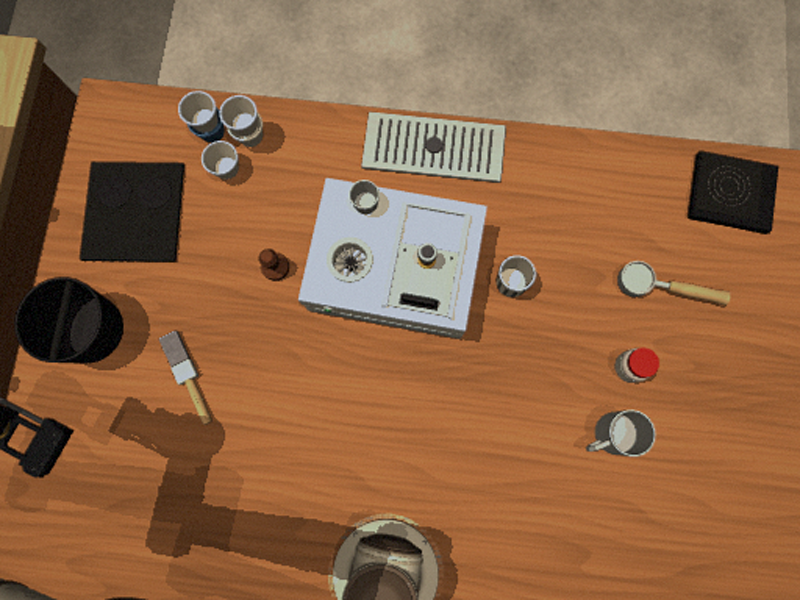

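View pics/side0.png

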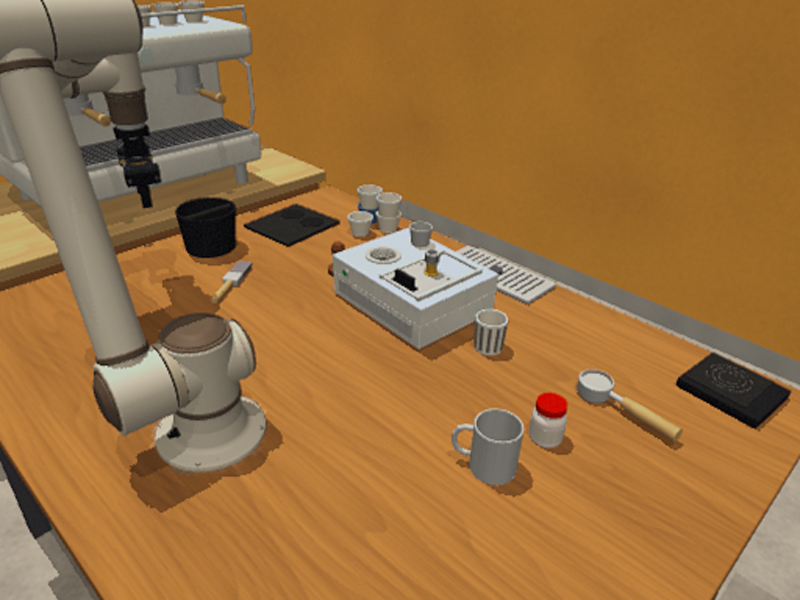

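The top view shows the screw head near (428,252), the grip bar near (418,301) and the machine's top corners near (327,179) and (486,205). In the side view the head is near (432,255). I'll enlarge both.

```bash
cat > h.py <<'E'
import numpy as np, cv2
from station import *
def ray(n,u,v):
    c=get_calibration(n);K=c["camera_matrix"];T=c["T"]
    d=np.array([(u-K[0,2])/K[0,0],-(v-K[1,2])/K[1,1],-1]);return T[:3,3],T[:3,:3]@d
def atz(n,u,v,z):
    o,d=ray(n,u,v);return o+d*(z-o[2])/d[2]
def tri(a,b):
    (o1,d1),(o2,d2)=ray("top",*a),ray("side",*b)
    t=np.linalg.lstsq(np.c_[d1,-d2],o2-o1,rcond=None)[0]
    p,q=o1+d1*t[0],o2+d2*t[1];return (p+q)/2,np.linalg.norm(p-q)
def proj(n,p):
    c=get_calibration(n);K=c["camera_matrix"];T=c["T"]
    q=T[:3,:3].T@(np.asarray(p)-T[:3,3]);return K[0,0]*q[0]/-q[2]+K[0,2],K[1,1]*-q[1]/-q[2]+K[1,2]
def crop(n,u0,v0,w,h,s):
    return cv2.resize(capture(n)[v0:v0+h,u0:u0+w],None,fx=s,fy=s,interpolation=cv2.INTER_CUBIC)
E
python3 - <<'E'
from h import *
cv2.imwrite("pics/c1.png",np.vstack([crop("top",185,108,133,100,6)[:, :600][:600,:],])) if 0 else cv2.imwrite("pics/c1.png",np.hstack([crop("top",185,110,130,110,3.07),crop("side",210,140,130,110,3.07)]))
cv2.imwrite("pics/c2.png",crop("top",185,110,130,98,6))
E
```

```text
(no output)
```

View pics/c2.png

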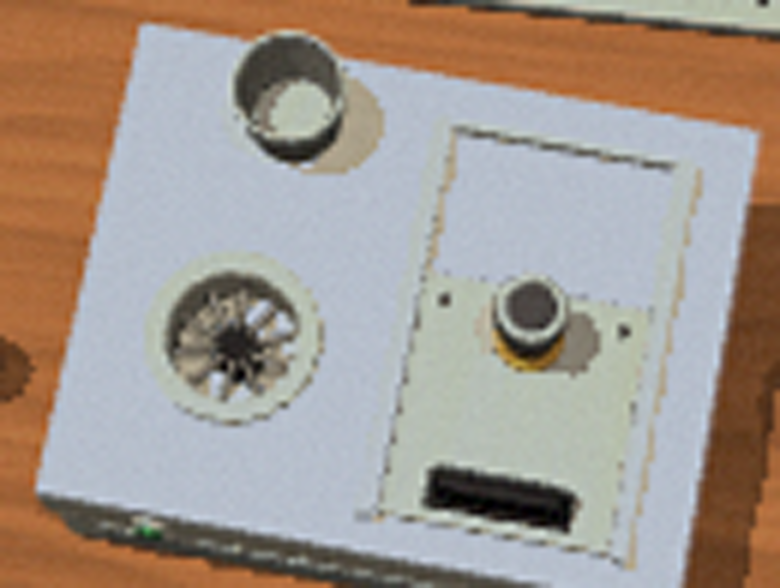

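View pics/c1.png

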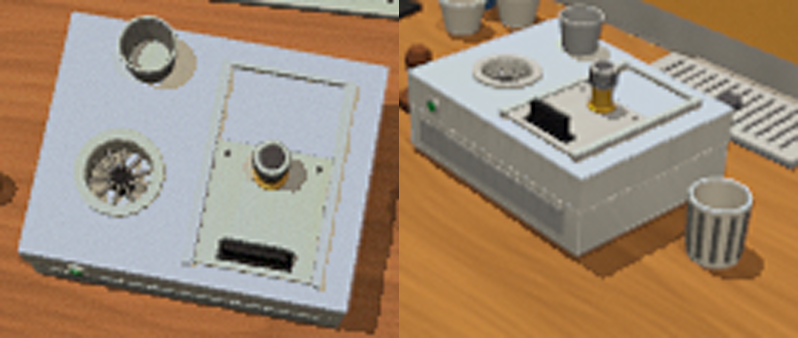

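The crops show the head's top centre at (531,305) in the 6x top crop. The machine's deck corners are at BL (142,25), BR (758,130) and FL (38,490), and the grip bar's top centre is at about (502,492). In the side crop the head top is at about (204,66).

```bash
python3 - <<'E'
from h import *
f=lambda x,y:(185+x/6,110+y/6)
print("head@.176",atz("top",*f(531,305),.176), "tri",tri(f(531,305),(210+204/3.07,140+66/3.07)))
BL,BR,FL=[atz("top",*f(*p),.115) for p in((142,25),(758,130),(38,490))]
print(BL,BR,FL,np.linalg.norm(BL-BR),np.linalg.norm(BL-FL))
a=BL-BR;b=BL-FL
y1=np.arctan2(-a[0],a[1]);y2=np.arctan2(b[1],b[0]);print("yaw",y1,y2)
for yaw in [(y1*.6+y2*.4)]:
    R=np.array([[np.cos(yaw),-np.sin(yaw)],[np.sin(yaw),np.cos(yaw)]])
    c=(BR+FL)[:2]/2; print("c",c,"screw",c+R@[-.005,-.065],"grip",c+R@[-.088,-.065])
print("grip img",atz("top",*f(502,492),.149))
s=sense();print(np.arctan2(s['ee_rot'][1,1],s['ee_rot'][0,1]))
E
```

```text
head@.176 [ 0.59015315 -0.01369586  0.176     ] tri (array([ 0.59171701, -0.01418007,  0.17273162]), np.float64(0.0015409936834452956))
[0.73406038 0.20012372 0.115     ] [ 0.71229544 -0.11725023  0.115     ] [0.48777824 0.21727065 0.115     ] 0.31811937997600265 0.24687833245054527
yaw -0.06847100655245093 -0.06951094014975714
c [0.60003684 0.05001021] screw [ 0.59057459 -0.01449146] grip [ 0.50777144 -0.00877836]
grip img [ 0.50469207 -0.00954716  0.149     ]
-1.906626954903335
```

Call:
play_rows(targets=[[[0, 0.016, -0.024, 0, -0.117], [0, 0.031, -0.048, 0, -0.234], [0, 0.046, -0.073, 0, -0.351], [0, 0.062, -0.097, 0, -0.468], [0, 0.077, -0.121, 0, -0.585]]])

```text
time_s: 0.67
tcp_pos: [0.2834, 0.4678, 0.2395]
ee_rot: [[0.601, -0.799, -0.0], [-0.799, -0.601, -0.0], [0.0, 0.0, -1.0]]
wrist_force: [0.4, 0.4, 0.1]
gripper_width: 1.001
```

Call:
play_rows(targets=[[[0, 0.016, -0.024, 0, -0.117], [0, 0.031, -0.048, 0, -0.234], [0, 0.046, -0.073, 0, -0.351], [0, 0.062, -0.097, 0, -0.468], [0, 0.077, -0.121, 0, -0.585]]])

```text
time_s: 1.08
tcp_pos: [0.3604, 0.3467, 0.2396]
ee_rot: [[0.059, -0.998, 0.0], [-0.998, -0.059, 0.0], [-0.0, -0.0, -1.0]]
wrist_force: [0.1, -0.7, 0.6]
gripper_width: 0.999
```

Call:
play_rows(targets=[[[0, 0.016, -0.024, 0, -0.117], [0, 0.031, -0.048, 0, -0.234], [0, 0.046, -0.073, 0, -0.351], [0, 0.062, -0.097, 0, -0.468], [0, 0.077, -0.121, 0, -0.585]]])

```text
time_s: 1.5
tcp_pos: [0.4374, 0.2258, 0.2397]
ee_rot: [[-0.502, -0.865, 0.0], [-0.865, 0.502, 0.0], [-0.0, -0.0, -1.0]]
wrist_force: [0.1, 0.5, 0.1]
gripper_width: 0.999
```

Call:
play_rows(targets=[[[0, 0.016, -0.024, 0, -0.117], [0, 0.031, -0.048, 0, -0.234], [0, 0.046, -0.073, 0, -0.351], [0, 0.062, -0.097, 0, -0.468], [0, 0.077, -0.121, 0, -0.585]]])

```text
time_s: 1.92
tcp_pos: [0.5145, 0.1047, 0.2396]
ee_rot: [[-0.896, -0.444, 0.0], [-0.444, 0.896, 0.0], [-0.0, 0.0, -1.0]]
wrist_force: [0.5, -0.5, 0.1]
gripper_width: 0.997
```

Call:
play_rows(targets=[[[0, 0.016, -0.024, 0, -0.117], [0, 0.031, -0.048, 0, -0.234], [0, 0.046, -0.073, 0, -0.351], [0, 0.062, -0.097, 0, -0.468], [0, 0.077, -0.121, 0, -0.585]]])

```text
time_s: 2.33
tcp_pos: [0.5915, -0.0163, 0.2395]
ee_rot: [[-0.992, 0.125, -0.0], [0.125, 0.992, 0.0], [0.0, 0.0, -1.0]]
wrist_force: [0.5, 0.6, -0.3]
gripper_width: 1.005
```

```bash
python3 - <<'E'
from h import *
s=sense();print(s)
R=s['ee_rot'];p=s['tcp_pos']
print([f(p) if 0 else None for f in()],proj("side",p+R[:,2]*.017),proj("side",[.5905,-.014,.176]))
cv2.imwrite("pics/c3.png",crop("side",210,100,130,98,6))
E
```

```text
{'time_s': 2.3333, 'joints': array([ 1.40903340e+01,  1.88148973e+01, -4.41847634e+00, -1.90629216e-03,
       -6.67709690e+01, -1.11256531e+02]), 'joint_velocities': array([-32.96200923,  17.91180243,  25.98264349,  -0.05847259,
        -7.92528627, -46.76964959]), 'effort': array([  1.37483731, -37.55901933,  17.34179556,   4.07870024,
        -0.04285424,   0.55902757]), 'tcp_pos': array([ 0.59151647, -0.01627532,  0.23945744]), 'ee_rot': array([[-9.92186832e-01,  1.24760904e-01, -8.09565762e-05],
       [ 1.24760903e-01,  9.92186836e-01,  1.12020187e-05],
       [ 8.17216232e-05,  1.01427984e-06, -9.99999997e-01]]), 'wrist_force': array([ 0.45005019,  0.62284492, -0.26135684]), 'moment': array([ 0.11385893, -0.20112593, -0.00819828]), 'gripper_width': 1.0050202213706438}
[] (np.float64(277.4475543516216), np.float64(149.18765378235037)) (np.float64(276.0237987341469), np.float64(160.81220542618212))
```

View pics/c3.png

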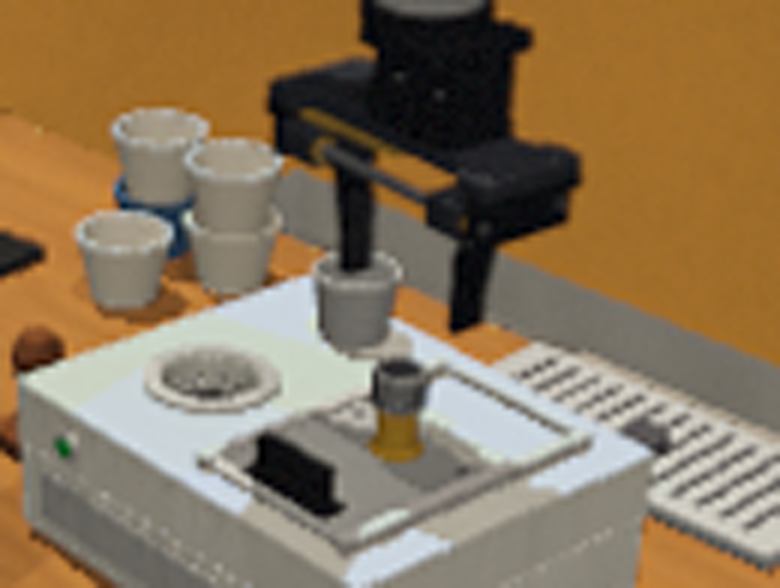

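The side crop shows the open fingers above the screw, with tips near (352,265) and (465,325) and the head at about (400,372), which is about where I predicted. I'll descend and close gently.

Call:
play_rows(targets=[[[0, -0.001, 0.002, -0.02, 0], [0, -0.001, 0.002, -0.04, 0], [0.2, -0.001, 0.002, -0.06, 0], [0.4, -0.001, 0.002, -0.0735, 0], [0.5, -0.001, 0.002, -0.0735, 0]]])

```text
time_s: 2.8
tcp_pos: [0.5876, -0.0131, 0.1625]
ee_rot: [[-0.993, 0.119, -0.007], [0.119, 0.993, -0.001], [0.007, -0.002, -1.0]]
wrist_force: [-0.0, 0.0, -1.0]
gripper_width: 0.853
```

Call:
play_rows(targets=[[[0.55, 0, 0, 0, 0], [0.56, 0, 0, 0, 0], [0.57, 0, 0, 0, 0], [0.57, 0, 0, 0, 0], [0.57, 0, 0, 0, 0]]])

```text
time_s: 3.22
tcp_pos: [0.5903, -0.0128, 0.167]
ee_rot: [[-0.993, 0.119, 0.002], [0.119, 0.993, 0.0], [-0.002, 0.001, -1.0]]
wrist_force: [-0.7, 0.7, 0.4]
gripper_width: 0.487
```

Call:
play_rows(targets=[[[0.575, 0, 0, 0, 0], [0.58, 0, 0, 0, 0], [0.585, 0, 0, 0, 0], [0.59, 0, 0, 0, 0], [0.59, 0, 0, 0, 0]]])

```text
time_s: 3.63
tcp_pos: [0.5899, -0.0129, 0.166]
ee_rot: [[-0.993, 0.119, -0.0], [0.119, 0.993, 0.0], [0.0, 0.0, -1.0]]
wrist_force: [-0.3, -0.9, 0.2]
gripper_width: 0.413
```

Call:
play_rows(targets=[[[0.6, 0, 0, 0, 0], [0.61, 0, 0, 0, 0], [0.65, 0, 0, 0, 0], [0.7, 0, 0, 0, 0], [0.7, 0, 0, 0, 0]]])

```text
time_s: 4.05
tcp_pos: [0.5899, -0.013, 0.166]
ee_rot: [[-0.993, 0.119, -0.0], [0.119, 0.993, -0.0], [0.0, -0.0, -1.0]]
wrist_force: [-0.4, -0.2, -0.0]
gripper_width: 0.386
```

```bash
python3 - <<'E'
from h import *
s=sense();print({k:np.round(s[k],4) for k in('joints','tcp_pos','wrist_force','moment','gripper_width')})
E
```

```text
{'joints': array([ 1.445530e+01,  2.218310e+01, -1.057030e+01,  5.200000e-03,
       -5.725090e+01, -1.112871e+02]), 'tcp_pos': array([ 0.5899, -0.013 ,  0.166 ]), 'wrist_force': array([-0.4363, -0.2124, -0.0352]), 'moment': array([-0.0716, -0.1404,  0.0457]), 'gripper_width': np.float64(0.3863)}
```

Call:
play_rows(targets=[[[0.8, 0, 0, 0.0005, 0], [0.8, 0, 0, 0.001, 0], [0.8, 0, 0, 0.0015, 0], [0.8, 0, 0, 0.0015, 0], [0.8, 0, 0, 0.0015, 0]]])

```text
time_s: 4.47
tcp_pos: [0.5898, -0.013, 0.1671]
ee_rot: [[-0.993, 0.119, -0.001], [0.119, 0.993, -0.0], [0.001, -0.0, -1.0]]
wrist_force: [1.5, -1.2, -4.7]
gripper_width: 0.379
```

Call:
play_rows(targets=[[[0.8, 0, 0, 0.0003, 0], [0.8, 0, 0, 0.0006, 0], [0.8, 0, 0, 0.001, 0], [0.8, 0, 0, 0.001, 0], [0.8, 0, 0, 0.001, 0]]])

```text
time_s: 4.88
tcp_pos: [0.5898, -0.0129, 0.1683]
ee_rot: [[-0.993, 0.119, -0.0], [0.119, 0.993, 0.0], [0.0, -0.0, -1.0]]
wrist_force: [2.2, -1.1, -5.4]
gripper_width: 0.387
```

Call:
play_rows(targets=[[[0.8, 0, 0, 0.0003, 0], [0.8, 0, 0, 0.0006, 0], [0.8, 0, 0, 0.0006, 0.04], [0.8, 0, 0, 0.0006, 0.08], [0.8, 0, 0, 0.0006, 0.12]]])

```text
time_s: 5.3
tcp_pos: [0.5897, -0.0129, 0.1686]
ee_rot: [[-1.0, -0.002, -0.001], [-0.002, 1.0, 0.0], [0.001, 0.0, -1.0]]
wrist_force: [2.9, -1.2, -6.8]
gripper_width: 0.382
```

Call:
play_rows(targets=[[[0.8, 0, 0, 0, 0.04], [0.8, 0, 0, 0, 0.08], [0.8, 0, 0, 0, 0.12], [0.8, 0, 0, 0, 0.16], [0.8, 0, 0, 0, 0.2]]])

```text
time_s: 5.72
tcp_pos: [0.5898, -0.0129, 0.169]
ee_rot: [[-0.98, -0.201, -0.0], [-0.201, 0.98, 0.0], [0.0, 0.0, -1.0]]
wrist_force: [1.9, -0.6, -5.4]
gripper_width: 0.384
```

Call:
play_rows(targets=[[[0.8, 0, 0, 0.0003, 0], [0.8, 0, 0, 0.0006, 0], [0.8, 0, 0, 0.0009, 0], [0.8, 0, 0, 0.0012, 0], [0.8, 0, 0, 0.0012, 0]]])

```text
time_s: 6.13
tcp_pos: [0.5898, -0.0129, 0.1698]
ee_rot: [[-0.98, -0.199, -0.001], [-0.199, 0.98, 0.0], [0.001, 0.0, -1.0]]
wrist_force: [3.4, -1.3, -9.5]
gripper_width: 0.386
```

Call:
play_rows(targets=[[[0.8, 0, 0, 0, 0.05], [0.8, 0, 0, 0, 0.1], [0.8, 0, 0, 0, 0.15], [0.8, 0, 0, 0, 0.2], [0.8, 0, 0, 0, 0.2]]])

```text
time_s: 6.55
tcp_pos: [0.5898, -0.0128, 0.1708]
ee_rot: [[-0.921, -0.391, -0.0], [-0.391, 0.921, 0.0], [0.0, 0.0, -1.0]]
wrist_force: [1.0, 0.5, -5.3]
gripper_width: 0.384
```

Call:
play_rows(targets=[[[0.8, 0, 0, 0, 0.05], [0.8, 0, 0, 0, 0.1], [0.8, 0, 0, 0, 0.15], [0.8, 0, 0, 0, 0.2], [0.8, 0, 0, 0, 0.2]]])

```text
time_s: 6.97
tcp_pos: [0.5898, -0.0128, 0.1707]
ee_rot: [[-0.825, -0.565, -0.0], [-0.565, 0.825, 0.0], [0.0, 0.0, -1.0]]
wrist_force: [0.7, -0.6, -4.4]
gripper_width: 0.383
```

Call:
play_rows(targets=[[[0.8, 0, 0, 0.0004, 0], [0.8, 0, 0, 0.0008, 0], [0.8, 0, 0, 0.0012, 0], [0.8, 0, 0, 0.0016, 0], [0.8, 0, 0, 0.002, 0]]])

```text
time_s: 7.38
tcp_pos: [0.5898, -0.0128, 0.1723]
ee_rot: [[-0.825, -0.565, -0.0], [-0.565, 0.825, 0.0], [0.0, 0.0, -1.0]]
wrist_force: [0.4, 0.6, -5.9]
gripper_width: 0.381
```

Call:
play_rows(targets=[[[0.8, 0, 0, 0.0005, 0], [0.8, 0, 0, 0.001, 0], [0.8, 0, 0, 0.0015, 0], [0.8, 0, 0, 0.002, 0], [0.8, 0, 0, 0.002, 0]]])

```text
time_s: 7.8
tcp_pos: [0.5898, -0.0128, 0.1743]
ee_rot: [[-0.825, -0.565, -0.0], [-0.565, 0.825, 0.0], [0.0, 0.0, -1.0]]
wrist_force: [0.1, 1.3, -6.4]
gripper_width: 0.382
```

Call:
play_rows(targets=[[[0.8, 0, 0, 0.0005, 0], [0.8, 0, 0, 0.001, 0], [0.8, 0, 0, 0.0015, 0], [0.8, 0, 0, 0.002, 0], [0.8, 0, 0, 0.002, 0]]])

```text
time_s: 8.22
tcp_pos: [0.5898, -0.0128, 0.1763]
ee_rot: [[-0.825, -0.565, -0.0], [-0.565, 0.825, 0.0], [0.0, 0.0, -1.0]]
wrist_force: [0.4, 2.1, -7.2]
gripper_width: 0.379
```

Call:
play_rows(targets=[[[0.8, 0, 0, 0.0005, 0], [0.8, 0, 0, 0.001, 0], [0.8, 0, 0, 0.0015, 0], [0.8, 0, 0, 0.0015, 0], [0.8, 0, 0, 0.0015, 0]]])

```text
time_s: 8.63
tcp_pos: [0.5898, -0.0129, 0.1777]
ee_rot: [[-0.825, -0.565, -0.0], [-0.565, 0.825, 0.0], [0.0, 0.0, -1.0]]
wrist_force: [0.8, 2.5, -8.5]
gripper_width: 0.382
```

```bash
python3 - <<'E'
from h import *
cv2.imwrite("pics/c4.png",crop("side",250,135,60,45,12))
for z in (.121,.151,.152,.163,.164):print(z,[ (round((a-b)*12)) for a,b in zip(proj("side",[.590,-.0135,z]),(250,135))])
E
```

```text
0.121 [300, 471]
0.151 [305, 384]
0.152 [305, 381]
0.163 [307, 348]
0.164 [308, 345]
```

View pics/c4.png

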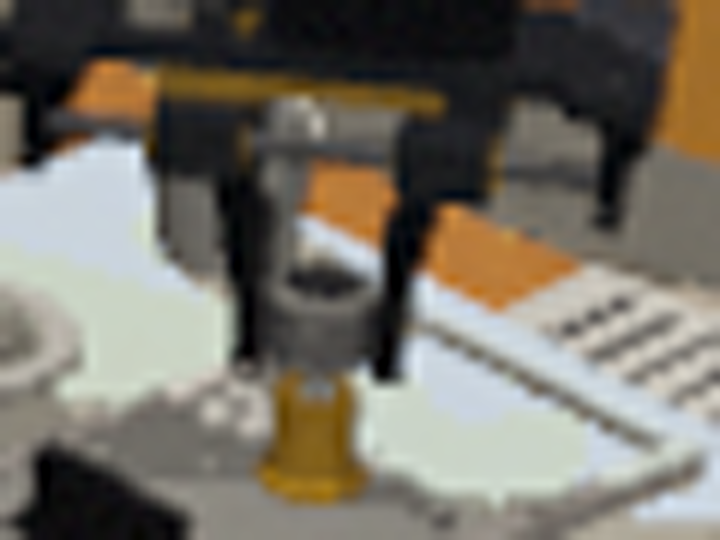

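The close view shows the head raised, its top near (322,275) and the shank visible above the ferrule. It is in a gap at about 11 mm lift. Now I'll turn anticlockwise.

Call:
play_rows(targets=[[[0.8, 0, 0, 0, 0.06], [0.8, 0, 0, 0, 0.12], [0.8, 0, 0, 0, 0.18], [0.8, 0, 0, 0, 0.24], [0.8, 0, 0, 0, 0.3]]])

```text
time_s: 9.1
tcp_pos: [0.5897, -0.0128, 0.1777]
ee_rot: [[-0.619, -0.785, -0.001], [-0.785, 0.619, 0.0], [0.0, 0.001, -1.0]]
wrist_force: [-0.4, 2.5, -7.4]
gripper_width: 0.386
```

Call:
play_rows(targets=[[[0.8, 0, 0, 0, 0.06], [0.8, 0, 0, 0, 0.12], [0.8, 0, 0, 0, 0.18], [0.8, 0, 0, 0, 0.24], [0.8, 0, 0, 0, 0.3]]])

```text
time_s: 9.52
tcp_pos: [0.5896, -0.0128, 0.1776]
ee_rot: [[-0.359, -0.933, -0.001], [-0.933, 0.359, 0.0], [0.0, 0.001, -1.0]]
wrist_force: [-1.5, 2.9, -6.9]
gripper_width: 0.381
```

```bash
python3 - <<'E'
from h import *
s=sense();print({k:np.round(s[k],4) for k in('joints','tcp_pos','wrist_force','moment','gripper_width')})
E
```

```text
{'joints': array([ 1.44675e+01,  2.15407e+01, -9.71750e+00, -2.85000e-02,
       -5.87778e+01, -3.55041e+01]), 'tcp_pos': array([ 0.5896, -0.0128,  0.1776]), 'wrist_force': array([-1.5346,  2.9391, -6.8704]), 'moment': array([ 0.7768,  0.0068, -0.0697]), 'gripper_width': np.float64(0.3811)}
```

Call:
play_rows(targets=[[[0.8, 0, 0, 0, 0.06], [0.8, 0, 0, 0, 0.12], [0.8, 0, 0, 0, 0.18], [0.8, 0, 0, 0, 0.24], [0.8, 0, 0, 0, 0.24]]])

```text
time_s: 9.93
tcp_pos: [0.5896, -0.0128, 0.1777]
ee_rot: [[-0.129, -0.992, -0.001], [-0.992, 0.129, 0.0], [-0.0, 0.001, -1.0]]
wrist_force: [-1.1, 2.9, -7.9]
gripper_width: 0.383
```

Call:
play_rows(targets=[[[0.8, 0, 0, 0, 0.06], [0.8, 0, 0, 0, 0.12], [0.8, 0, 0, 0, 0.18], [0.8, 0, 0, 0, 0.24], [0.8, 0, 0, 0, 0.24]]])

```text
time_s: 10.35
tcp_pos: [0.5896, -0.0129, 0.1784]
ee_rot: [[0.11, -0.994, -0.001], [-0.994, -0.11, -0.0], [0.0, 0.001, -1.0]]
wrist_force: [-2.1, 3.1, -3.0]
gripper_width: 0.387
```

It's on the thread: the pull dropped and the tool is being raised. From here I follow the pitch.

Call:
play_rows(targets=[[[0.8, 0, 0, 0.0006, 0.06], [0.8, 0, 0, 0.0011, 0.12], [0.8, 0, 0, 0.0014, 0.18], [0.8, 0, 0, 0.0017, 0.24], [0.8, 0, 0, 0.002, 0.3]]])

```text
time_s: 10.77
tcp_pos: [0.5894, -0.0129, 0.1799]
ee_rot: [[0.398, -0.917, -0.001], [-0.917, -0.398, 0.0], [-0.001, 0.001, -1.0]]
wrist_force: [-1.3, 2.2, -5.5]
gripper_width: 0.377
```

Call:
play_rows(targets=[[[0.8, 0, 0, 0.0003, 0.06], [0.8, 0, 0, 0.0006, 0.12], [0.8, 0, 0, 0.0009, 0.18], [0.8, 0, 0, 0.0012, 0.24], [0.8, 0, 0, 0.0015, 0.3]]])

```text
time_s: 11.18
tcp_pos: [0.5894, -0.0129, 0.1813]
ee_rot: [[0.652, -0.759, -0.001], [-0.759, -0.652, 0.0], [-0.001, 0.001, -1.0]]
wrist_force: [-0.6, 3.4, -6.5]
gripper_width: 0.384
```

Call:
play_rows(targets=[[[0.8, 0, 0, 0.0003, 0.06], [0.8, 0, 0, 0.0006, 0.12], [0.8, 0, 0, 0.0009, 0.18], [0.8, 0, 0, 0.0012, 0.24], [0.8, 0, 0, 0.0015, 0.3]]])

```text
time_s: 11.6
tcp_pos: [0.5893, -0.013, 0.1824]
ee_rot: [[0.847, -0.532, -0.002], [-0.532, -0.847, 0.0], [-0.001, 0.001, -1.0]]
wrist_force: [-0.5, 2.8, -6.9]
gripper_width: 0.384
```

```bash
python3 - <<'E'
from h import *
s=sense();print({k:np.round(s[k],4) for k in('joints','tcp_pos','wrist_force','moment','gripper_width')})
E
```

```text
{'joints': array([ 1.44559e+01,  2.12772e+01, -9.37510e+00, -2.92000e-02,
       -5.94352e+01,  4.34016e+01]), 'tcp_pos': array([ 0.5893, -0.013 ,  0.1824]), 'wrist_force': array([-0.4657,  2.8079, -6.9046]), 'moment': array([ 0.6507,  0.3445, -0.0742]), 'gripper_width': np.float64(0.3835)}
```

Call:
play_rows(targets=[[[0.8, 0, 0, 0.0002, 0.06], [0.8, 0, 0, 0.0004, 0.12], [0.8, 0, 0, 0.0006, 0.18], [0.8, 0, 0, 0.0006, 0.24], [0.8, 0, 0, 0.0006, 0.24]]])

```text
time_s: 12.02
tcp_pos: [0.5892, -0.013, 0.1826]
ee_rot: [[0.948, -0.317, -0.002], [-0.317, -0.948, -0.0], [-0.002, 0.001, -1.0]]
wrist_force: [-2.2, 1.2, -8.7]
gripper_width: 0.381
```

```bash
python3 - <<'E'
from h import *
s=sense();print({k:np.round(s[k],4) for k in('joints','tcp_pos','wrist_force','moment','gripper_width')})
E
```

```text
{'joints': array([ 1.44524e+01,  2.12736e+01, -9.34840e+00, -3.02000e-02,
       -5.94896e+01,  5.70738e+01]), 'tcp_pos': array([ 0.5892, -0.013 ,  0.1826]), 'wrist_force': array([-2.1946,  1.1986, -8.7257]), 'moment': array([0.6254, 0.2485, 0.038 ]), 'gripper_width': np.float64(0.3812)}
```

Call:
play_rows(targets=[[[0.8, 0, 0, 0, 0.06], [0.8, 0, 0, 0, 0.12], [0.8, 0, 0, 0, 0.18], [0.8, 0, 0, 0, 0.24], [0.8, 0, 0, 0, 0.3]]])

```text
time_s: 12.43
tcp_pos: [0.5901, -0.0131, 0.1828]
ee_rot: [[1.0, -0.024, 0.0], [-0.024, -1.0, 0.0], [0.0, -0.0, -1.0]]
wrist_force: [1.1, 1.1, -10.2]
gripper_width: 0.383
```

```bash
python3 - <<'E'
from h import *
s=sense();print({k:np.round(s[k],4) for k in('joints','tcp_pos','wrist_force','moment','gripper_width')})
E
```

```text
{'joints': array([ 1.44244e+01,  2.12845e+01, -9.30990e+00, -1.89000e-02,
       -5.93906e+01,  7.41820e+01]), 'tcp_pos': array([ 0.5901, -0.0131,  0.1828]), 'wrist_force': array([  1.0787,   1.1431, -10.1605]), 'moment': array([ 0.1131, -0.3692, -0.7907]), 'gripper_width': np.float64(0.3835)}
```

Call:
play_rows(targets=[[[0.8, 0, 0, -0.0003, 0.05], [0.8, 0, 0, -0.0006, 0.1], [0.8, 0, 0, -0.001, 0.1], [0.8, 0, 0, -0.0012, 0.1], [0.8, 0, 0, -0.0012, 0.1]]])

```text
time_s: 12.85
tcp_pos: [0.5906, -0.013, 0.1828]
ee_rot: [[0.997, 0.076, 0.002], [0.076, -0.997, 0.0], [0.002, 0.0, -1.0]]
wrist_force: [0.7, 0.4, -4.3]
gripper_width: 0.379
```

```bash
python3 - <<'E'
from h import *
s=sense();print({k:np.round(s[k],4) for k in('joints','tcp_pos','wrist_force','moment','gripper_width')})
E
```

```text
{'joints': array([ 1.44447e+01,  2.12853e+01, -9.32140e+00,  3.15000e-02,
       -5.92869e+01,  7.99062e+01]), 'tcp_pos': array([ 0.5906, -0.013 ,  0.1828]), 'wrist_force': array([ 0.7066,  0.4448, -4.2942]), 'moment': array([ 0.3096, -0.3312, -0.5047]), 'gripper_width': np.float64(0.3787)}
```

Call:
play_rows(targets=[[[0.55, 0, 0, 0, 0], [0.5, 0, 0, 0, 0], [0.4, 0, 0, 0, 0], [0.3, 0, 0, 0, 0], [0.2, 0, 0, 0, 0]]])

```text
time_s: 13.27
tcp_pos: [0.5903, -0.0131, 0.1831]
ee_rot: [[0.997, 0.079, 0.001], [0.079, -0.997, -0.0], [0.001, 0.0, -1.0]]
wrist_force: [-0.6, -0.2, -0.2]
gripper_width: 0.638
```

Call:
play_rows(targets=[[[0.2, 0, 0, 0.02, 0], [0.2, 0, 0, 0.04, 0], [0.2, 0, 0, 0.06, 0], [0.2, 0, 0, 0.06, 0], [0.2, 0, 0, 0.06, 0]]])

```text
time_s: 13.68
tcp_pos: [0.5905, -0.0128, 0.2437]
ee_rot: [[0.997, 0.079, 0.003], [0.079, -0.997, 0.001], [0.003, -0.0, -1.0]]
wrist_force: [0.2, -0.2, -0.5]
gripper_width: 0.798
```

```bash
python3 - <<'E'
from h import *
s=sense();print({k:np.round(s[k],4) for k in('joints','tcp_pos','wrist_force')})
cv2.imwrite("pics/c5.png",crop("side",250,135,60,45,12))
for z in (.176,.1905,.192):print(z,[ (round((a-b)*12)) for a,b in zip(proj("side",[.590,-.0135,z]),(250,135))])
E
```

```text
{'joints': array([ 1.44577e+01,  1.84444e+01, -4.33350e+00,  1.23000e-02,
       -6.70295e+01,  8.00809e+01]), 'tcp_pos': array([ 0.5905, -0.0128,  0.2437]), 'wrist_force': array([ 0.1768, -0.1753, -0.515 ])}
0.176 [310, 310]
0.1905 [313, 266]
0.192 [313, 262]
```

View pics/c5.png

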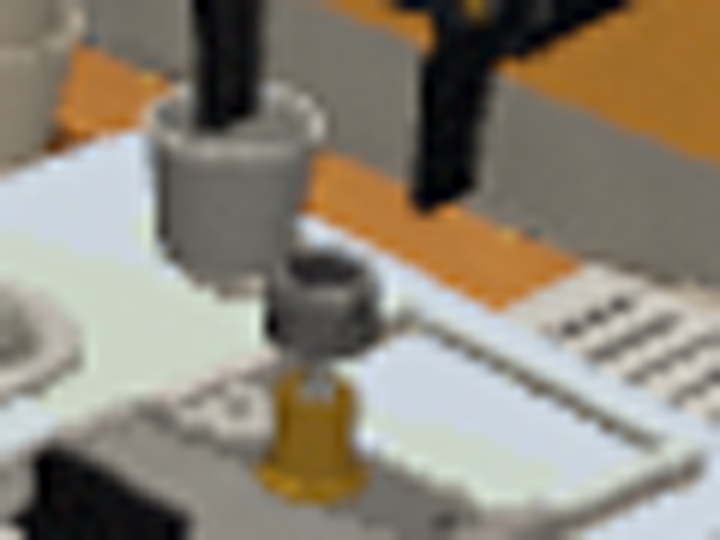

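The screw stays up by itself, with the head top at about (320,266) against 262–266 predicted for 14.5–16 mm lift. Next I close the fingers and bring them down in front of the grip bar to push it.

Call:
play_rows(targets=[[[0.5, -0.03, 0.002, 0, -0.03], [0.8, -0.06, 0.004, 0, -0.06], [1, -0.09, 0.006, 0, -0.09], [1, -0.1235, 0.008, 0, -0.12], [1, -0.1235, 0.008, 0, -0.148]]])

```text
time_s: 14.15
tcp_pos: [0.4599, -0.0057, 0.2406]
ee_rot: [[0.998, -0.07, -0.006], [-0.07, -0.998, -0.0], [-0.006, 0.001, -1.0]]
wrist_force: [-0.9, -0.5, -0.6]
gripper_width: 0.509
```

Call:
play_rows(targets=[[[1, 0, 0, -0.03, 0], [1, 0, 0, -0.06, 0], [1, 0, 0, -0.085, 0], [1, 0, 0, -0.0955, 0], [1, 0, 0, -0.0955, 0]]])

```text
time_s: 14.57
tcp_pos: [0.4635, -0.0057, 0.1431]
ee_rot: [[0.998, -0.069, -0.009], [-0.069, -0.998, -0.002], [-0.008, 0.003, -1.0]]
wrist_force: [0.3, 0.4, -0.2]
gripper_width: 0.125
```

```bash
python3 - <<'E'
from h import *
s=sense();print({k:np.round(s[k],4) for k in('joints','tcp_pos','wrist_force','gripper_width')})
cv2.imwrite("pics/c6.png",crop("side",210,110,120,90,6))
E
```

```text
{'joints': array([ 1.94331e+01,  1.24749e+01, -2.90318e+01, -5.41000e-02,
       -4.90053e+01,  6.66292e+01]), 'tcp_pos': array([ 0.4635, -0.0057,  0.1431]), 'wrist_force': array([ 0.3057,  0.4484, -0.2373]), 'gripper_width': np.float64(0.1246)}
```

View pics/c6.png

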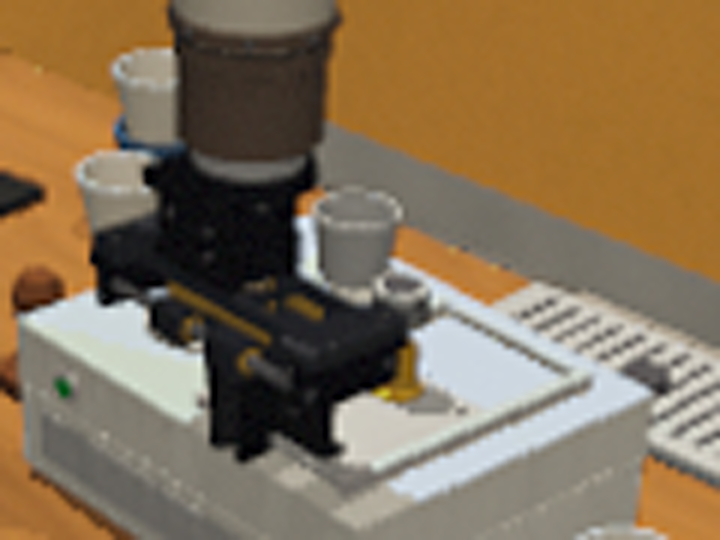

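The closed fingers, tips near (240,455), stand in front of the bar, and the screw is still up at (400,290). I'll push along the machine's x.

Call:
play_rows(targets=[[[1, 0.006, -0.0004, 0, 0], [1, 0.012, -0.0008, 0, 0], [1, 0.018, -0.0012, 0, 0], [1, 0.023, -0.0016, 0, 0], [1, 0.028, -0.0019, 0, 0]]])

```text
time_s: 15.03
tcp_pos: [0.4943, -0.0069, 0.1471]
ee_rot: [[0.998, -0.069, -0.002], [-0.069, -0.998, 0.0], [-0.002, 0.0, -1.0]]
wrist_force: [-3.0, 0.3, 2.8]
gripper_width: 0.007
```

Call:
play_rows(targets=[[[1, 0.005, -0.0003, 0, 0], [1, 0.01, -0.0007, 0, 0], [1, 0.015, -0.001, 0, 0], [1, 0.02, -0.0014, 0, 0], [1, 0.025, -0.0017, 0, 0]]])

```text
time_s: 15.45
tcp_pos: [0.5197, -0.0088, 0.1468]
ee_rot: [[0.998, -0.069, -0.001], [-0.069, -0.998, -0.0], [-0.001, 0.0, -1.0]]
wrist_force: [-3.5, -0.4, 2.5]
gripper_width: 0.003
```

Call:
play_rows(targets=[[[1, 0.005, -0.0003, 0, 0], [1, 0.01, -0.0007, 0, 0], [1, 0.015, -0.001, 0, 0], [1, 0.02, -0.0014, 0, 0], [1, 0.025, -0.0017, 0, 0]]])

```text
time_s: 15.87
tcp_pos: [0.5447, -0.0105, 0.1466]
ee_rot: [[0.998, -0.069, -0.001], [-0.069, -0.998, -0.0], [-0.001, 0.0, -1.0]]
wrist_force: [-3.2, -1.3, 2.3]
gripper_width: 0.004
```

Call:
play_rows(targets=[[[1, 0.005, -0.0003, 0, 0], [1, 0.01, -0.0007, 0, 0], [1, 0.014, -0.001, 0, 0], [1, 0.017, -0.0012, 0, 0], [1, 0.018, -0.0012, 0, 0]]])

```text
time_s: 16.28
tcp_pos: [0.563, -0.0115, 0.1465]
ee_rot: [[0.998, -0.069, 0.0], [-0.069, -0.998, -0.0], [0.0, 0.0, -1.0]]
wrist_force: [-3.6, -2.4, 0.9]
gripper_width: 0.004
```

Creep on until the stop is felt.

Call:
play_rows(targets=[[[1, 0.001, 0, 0, 0], [1, 0.002, -0.0001, 0, 0], [1, 0.003, -0.0002, 0, 0], [1, 0.004, -0.0003, 0, 0], [1, 0.004, -0.0003, 0, 0]]])

```text
time_s: 16.7
tcp_pos: [0.5645, -0.0116, 0.1465]
ee_rot: [[0.998, -0.069, -0.004], [-0.069, -0.998, -0.0], [-0.004, 0.0, -1.0]]
wrist_force: [-7.3, -0.5, 3.8]
gripper_width: 0.006
```

Call:
play_rows(targets=[[[1, 0.0005, 0, 0, 0], [1, 0.001, 0, 0, 0], [1, 0.0015, -0.0001, 0, 0], [1, 0.002, -0.0001, 0, 0], [1, 0.002, -0.0001, 0, 0]]])

```text
time_s: 17.12
tcp_pos: [0.5646, -0.0117, 0.1465]
ee_rot: [[0.998, -0.069, -0.008], [-0.069, -0.998, -0.0], [-0.008, 0.001, -1.0]]
wrist_force: [-10.9, 1.2, 7.0]
gripper_width: 0.007
```

The stop is reached: force is rising with no travel. Back off, lift and look.

Call:
play_rows(targets=[[[1, -0.01, 0.0007, 0, 0], [1, -0.03, 0.002, 0, 0], [1, -0.04, 0.003, 0.03, 0], [1, -0.06, 0.004, 0.06, 0], [1, -0.08, 0.005, 0.09, 0]]])

```text
time_s: 17.53
tcp_pos: [0.4894, -0.006, 0.2381]
ee_rot: [[0.998, -0.068, 0.004], [-0.068, -0.998, 0.001], [0.004, -0.001, -1.0]]
wrist_force: [0.5, 0.6, 0.8]
gripper_width: 0.002
```

Call:
play_rows(targets=[[[1, -0.02, 0.02, 0.03, 0], [1, -0.04, 0.06, 0.05, 0], [1, -0.05, 0.09, 0.06, 0], [1, -0.05, 0.1, 0.06, 0], [1, -0.05, 0.1, 0.06, 0]]])

```text
time_s: 17.95
tcp_pos: [0.4394, 0.0964, 0.2987]
ee_rot: [[0.998, -0.064, 0.007], [-0.064, -0.998, 0.005], [0.007, -0.005, -1.0]]
wrist_force: [-0.2, 0.1, 0.3]
gripper_width: 0.004
```

```bash
python3 - <<'E'
from h import *
s=sense();print({k:np.round(s[k],4) for k in('time_s','tcp_pos','wrist_force','joint_velocities')})
cv2.imwrite("pics/c7.png",np.hstack([crop("top",185,90,130,130,3.07),crop("side",210,120,130,130,3.07)]))
yaw=-.069;S=np.array([.590,-.0135]);d=np.array([np.cos(yaw),np.sin(yaw)])*.075
for lift in(0,.016):
  p=[*(S+d),.176+lift]
  for n,o in(("top",(185,90)),("side",(210,120))):print(lift,n,[(a-b)*3.07 for a,b in zip(proj(n,p),o)])
E
```

```text
{'time_s': np.float64(17.95), 'tcp_pos': array([0.4394, 0.0964, 0.2987]), 'wrist_force': array([-0.2441,  0.1075,  0.2884]), 'joint_velocities': array([-3.1626,  1.8695, -1.9337, -0.0768, -1.0198,  1.8558])}
0 top [np.float64(285.50131962056724), np.float64(141.59262730010482)]
0 side [np.float64(247.06920767001006), np.float64(107.30961027945125)]
0.016 top [np.float64(286.0574802075401), np.float64(135.61342140370775)]
0.016 side [np.float64(248.0783204173999), np.float64(95.27622701957539)]
```

View pics/c7.png

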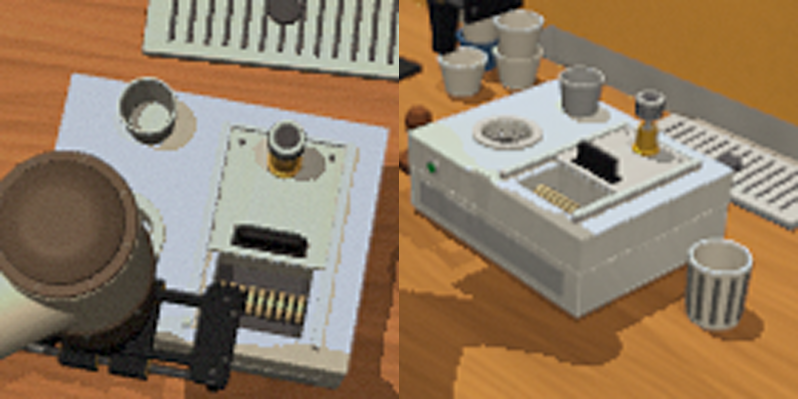

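The hatch is fully open and the chamber is visible. The head is at (287,136) in the top view and (650,97) in the side view, matching the prediction for 75 mm travel and about 16 mm lift. Cup and striped cup are undisturbed.

```bash
python3 -c "
from station import *
print(finish_job())"
```

```text
the job is handed in; nothing more can be done
None
```

The hatch is fully open and the screw stands up by itself on its thread. I handed the job in at about 18 s; no verdict is given.

- **Screw:** I gripped the head and pulled lightly, never more than about 10 N at the wrist. I turned it anticlockwise to find a gap, lifted it about 11 mm, and screwed it up until the end stop was felt (moment about 0.8 N m). The pads slid roughly 1–2 mm on the head during the first pull, so I checked the lift in the pictures. With the hand off, the head stood where about 16 mm of lift was predicted.
- **Hatch:** I pushed the bar from the front with closed fingers rather than gripping it from above, to keep the gripper's body clear of the raised head. It slid at about 3.5 N, and at the back stop the force rose to about 11 N.
- **Last check:** the final pictures match 75 mm of travel with the screw still up, to within the 2 mm calibration. The dosing cup and striped cup look unmoved and the arm is clear. I did not look closely at the other bystanders, but the arm touched nothing near them. No check failed.

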